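# Click the toy stand's turntable round to show the worry cube

## Task

The white stand's round bottom tier is a turntable with click stops. Turn it one click stop, by its upright wooden post, in whichever direction brings the beech worry cube to the place in front of the small wooden pointer, and leave it settled in that stop. Do not touch the cube or the fidget spinner: they should ride round on the turntable.

Things in the scene. Friction and masses are not known exactly. Their poses are not given: they have to be found in the camera images.
- worry_cube: Beech worry cube, 40 mm a side, 45 g, origin at the centre of its underside. Loose on the turntable, a white plywood-rimmed disc, 270 mm across, top 50 mm above the work surface. Three round cork spots lie 80 mm from its axis: one at the pointer at the start (with a green gear puzzle 46 mm square, 20 mm high), one 60 degrees either side: cube on one, spinner on the other, within 5 mm of its centre.
- fidget_spinner: Black aluminium three-lobed fidget spinner, 74 mm across, 12 mm high, lying loose on the other side spot; a bystander. Origin: centre of its underside.
- post (a point): Centre of the top of the turntable's upright beech post, 18 mm in diameter, 60 mm tall, opposite the middle spot. Turns with the disc: x points level from post to disc axis, which lies 90 mm along it; z up. Range 74 degrees either way; sprung stops at the start and 60 degrees to either side. Pushing the post takes about 2 N; past about 33 degrees the spring draws it into the next stop.
- front (a point): The place to be shown: point on the disc's top surface in front of the pointer, 80 mm from the axis; fixed to the stand. x points outward from the disc axis to the pointer (beech arrowhead 28 mm wide, 47 mm high, outside the rim), z up. On this frame's -y side the fixed tiers rise: 60 mm high from 145 mm off the axis, 110 mm high from 262 to 382 mm; a bead and a ball on them reach 175 mm.
Not all that is in view belongs to the job. Leave any turquoise look-alike of the worry_cube alone.

How it is judged:
By the outcome, as a careful person would: the job done as asked, in the order asked, and still so for the second after the job is handed in, with the robot touching nothing.
It also fails if it takes over 34 s, if anything falls off the work surface, if the arm or the gripper's body presses on something with over 40 N, if the wrist force passes 120 N, or if a joint passes its speed limit or range.

## Robot

A 7-joint arm with a two-finger parallel gripper is mounted at the origin on the work surface. World frame = base frame: x ahead of the robot, y to its left, z up, the work surface at z = 0. Lengths are in mm, angles in rad, forces in N, time in s.
With the tool pointing down it reaches from about 350 to 900 mm from the base axis. Payload 19.9 kg.
Tool frame: the origin (TCP) lies on the centre line of the jaws, within the pads' length; the fingertips stand 14 mm ahead of it and the grasp point (between the pads) lies 5 mm behind it; z points along the fingers, y is the line along which they close (so a half turn about z gives the same grasp; the last joint's range is limited). The gripper opens to 85 mm and grips with 20 to 120 N. Pads are 22 mm wide; open, the fingers measure 114 mm over their backs; the gripper's body (76 mm by 85 mm) begins 54 mm behind the grasp point. The pads swing forward as they close: fully open they stand 13 mm farther back than shut.
Start: joints at [-1.248, 0.417, -0.01, 1.614, 0.005, 1.111, -0.053], TCP at [222.381, 584.08, 245.26] pointing down, gripper open.
Joint ranges: [-2.81, 2.81], [-0.39, 2.02], [-1.27, 1.25], [0.06, 2.57], [-1.19, 4.33], [0.19, 2], [-2.82, 2.82]. Speed limits (rad/s): [1.89, 1.89, 2.39, 2.39, 3.01, 3.01, 3.01].

## Interface

Orientations are given as a unit quaternion [x, y, z, w].
In Python, from workcell import arm gives the robot as it stands.
- The arm moves only by the tool step_arm, never from a script. Its argument "motion" is a list that holds one entry, the list of rows, each a list of 6 numbers: the shift along the tool's x, y, z scaled (see below), then the turn, a rotation vector about the tool's x, y, z scaled (see below). A call has 1 to 20 rows; each row shifts and turns the commanded pose from where the row before left it, along the tool's axes as they then stand; what a row does not reach is not made up. The controller multiplies each number of a shift by 0.02 m and each number of a turn by 0.08 rad. A row lasts 1/8 s, in which the tool goes at most 62.5 mm and 10.7 degrees, less where a joint would pass 70% of its speed; a pose out of reach is approached as far as the arm can. A call with a number of a shift or a turn outside -1 to 1 is refused whole. A call with a gripper value outside its range is refused whole. "jaw" is the opening, from 0 (shut) to 1 (fully open), set as the call begins (left out, the last holds). The fingers move at their own pace and stop on an object; "squeeze" is the grip in N (left out, the last holds). Time passes only in rows, so rows that do not move let the fingers close. It gives the time, the measured TCP pose, the force, the opening and the grip force at its end, in the units of the state.
- arm.sense(): the state, without advancing time (a new reading comes with each control period).
- arm.grab_frame(name): name is "side" or "top"; returns the picture (480x640x3 uint8, blue, green, red); there is no depth.
- arm.camera_info(name): a dict with "intrinsics" (3x3 intrinsics, pixels), "R" (3x3) and "t" (3): a world point X has camera coordinates R X + t. Camera axes: x right, y down, z forward; pixel columns grow to the right and rows downward; lengths in mm; the calibration is good to about 2 mm. A picture is of the moment at which its call begins. camera_info takes no time and is no camera call.
- arm.close_job(): hands the job in; it is judged then, once.
The state is a dict: "time_s": time; "joints": joint angles; "dq": joint speeds; "joint_efforts": joint torques, N m; "ee_pos": TCP position; "ee_rot": TCP orientation; "ft_force": force on the tool from outside, world axes, zero at the start; "torque": the same for the moment, N m; "grip_width": opening from 0.0 (shut) to 1.0 (fully open); "grasp_force": force on a finger pad.
Only numpy, scipy, OpenCV 4.12 (cv2) and the standard library are available. Lean on these libraries where they do the work, as an engineer would, in place of code of your own. Each camera call takes 0.05 s, during which the arm holds its last target. There are 200 camera calls.

## Working session

There is one attempt and no reset: what is moved stays moved. The work goes in short steps, Python scripts to look and compute and a tool call to move; the robot and the scene stay as the last step left them, time stands still between calls to the robot, and variables do not carry over. Pictures are saved under pics/ and viewed, at most 10 in all, crops included, and the job is handed in when it is done.

Besides the shell and the picture viewer there is one more tool, called after "Request:" as name([rows], argument=value, ...), one row to a line, values as JSON. step_arm: Moves the arm, as the interface text tells. Shifts and turns lie within -1 to 1; 1 stands for 0.02 m of shift or 0.08 rad of turn. Its arguments: {"type":"object","properties":{"motion":{"type":"array","items":{"type":"array","items":{"type":"array","items":{"type":"number"}}}},"jaw":{"type":"number"},"squeeze":{"type":"number"}},"required":["motion"]}

```bash
mkdir -p pics
python3 - <<'E'
from workcell import arm
import cv2
for n in("top","side"):
    cv2.imwrite(f"pics/{n}0.png",arm.grab_frame(n)); c=arm.camera_info(n); print(n,c)
s=arm.sense(); print(s["time_s"],s["ee_pos"],s["ee_rot"],s["ft_force"])
E
```

```text
top {'intrinsics': array([[484.10781591,   0.        , 311.49818418],
       [  0.        , 484.10781591, 239.46204358],
       [  0.        ,   0.        ,   1.        ]]), 'R': array([[ 0.00645547, -0.99965016,  0.02564937],
       [-0.99701793, -0.00840675, -0.07671103],
       [ 0.07689982, -0.02507767, -0.9967234 ]]), 't': array([157.33791167, 601.4561088 , 895.32082189])}
side {'intrinsics': array([[571.82995788,   0.        , 310.1103096 ],
       [  0.        , 571.82995788, 237.2353664 ],
       [  0.        ,   0.        ,   1.        ]]), 'R': array([[ 0.90074579, -0.4338936 , -0.01983328],
       [-0.30084483, -0.59030407, -0.74902169],
       [ 0.31328805,  0.68064487, -0.66224856]]), 't': array([-471.36181652,  370.24395351,  579.98278021])}
0.1 [222.30998873 583.81784969 244.72119875] [ 1.80885100e-01  9.83504079e-01 -5.52136092e-04 -4.08579630e-05] [0.37493101 0.20939584 1.05086147]
```

View pics/top0.png

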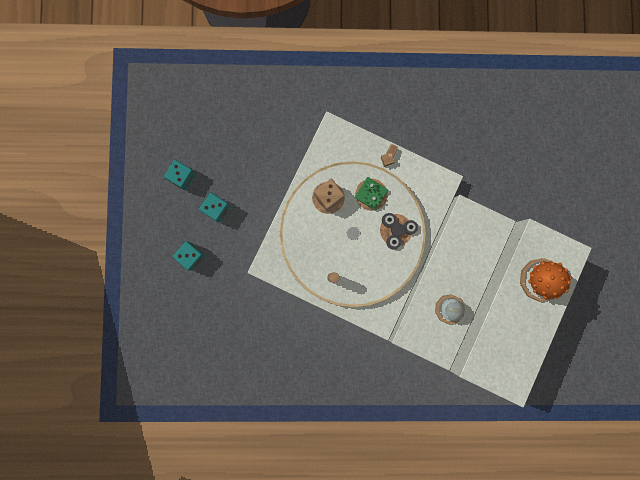

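View pics/side0.png

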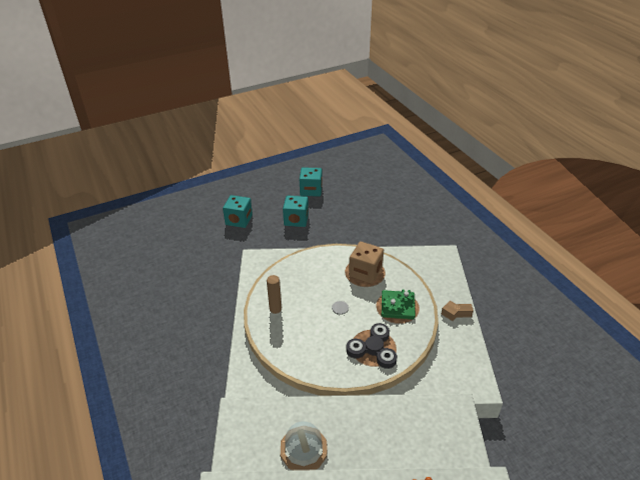

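The top view shows the disc centre at about (353,233), the post top at (333,277), the cube at (328,195), the spinner at (398,230) and the pointer at (390,156). In the side view the post top is at (274,278) and the axis cap at (340,308). The cube has to go clockwise as seen from above, so the post moves toward image-left (+y).

```bash
cat > h.py <<'E'
import numpy as np
from workcell import arm
from scipy.spatial.transform import Rotation as Ro
def ray(n,u,v):
    c=arm.camera_info(n); R=c["R"]; C=-R.T@c["t"]; return C,R.T@np.linalg.solve(c["intrinsics"],[u,v,1])
def at(n,u,v,z):
    C,d=ray(n,u,v); return C+d*(z-C[2])/d[2]
def tri(a,b):
    A=[];y=[]
    for n,p in(("top",a),("side",b)):
        C,d=ray(n,*p); d=d/np.linalg.norm(d); P=np.eye(3)-np.outer(d,d); A.append(P); y.append(P@C)
    return np.linalg.lstsq(np.vstack(A),np.hstack(y),rcond=None)[0]
def proj(n,X):
    c=arm.camera_info(n); p=c["intrinsics"]@(c["R"]@X+c["t"]); return p[:2]/p[2]
E
python3 - <<'E'
from h import *
import cv2
np.set_printoptions(precision=1,suppress=True)
ax=at("top",353,233.5,50); ax2=at("side",340.5,308,50)
pt=at("top",333,277.5,110); pt2=at("side",273.5,279,110)
print(ax,ax2,tri((353,233.5),(340.5,308)))
print(pt,pt2,tri((333,277.5),(273.5,279)))
for a,p in((ax,pt),(ax2,pt2)):
    d=a-p; print(np.hypot(*d[:2]),np.degrees(np.arctan2(d[1],d[0])))
print("pointer",at("top",390,156,70)-ax)
print("cube",at("top",327,193,90)-ax,"gear",at("top",372,192,70)-ax, "spin",at("top",399,230,60)-ax)
t=cv2.imread("pics/top0.png")[130:320,260:440]; s=cv2.imread("pics/side0.png")[235:405,225:485]
cv2.imwrite("pics/c0.png",np.hstack([cv2.resize(t,(380,400),interpolation=2),cv2.resize(s,(420,400),interpolation=2)]))
E
```

```text
[609.7  86.3  50. ] [612.2  84.8  50. ] [611.1  85.7  49.4]
[528.8 127.1 110. ] [531.2 123.2 110. ] [530.5 126.3 107.2]
90.53608559901461 -26.775609073876865
89.64465893905543 -25.35940788876665
pointer [140.7 -65.4  20. ]
cube [67.7 50.4 40. ] gear [ 74.  -32.3  20. ] spin [  6.2 -83.   10. ]
```

View pics/c0.png

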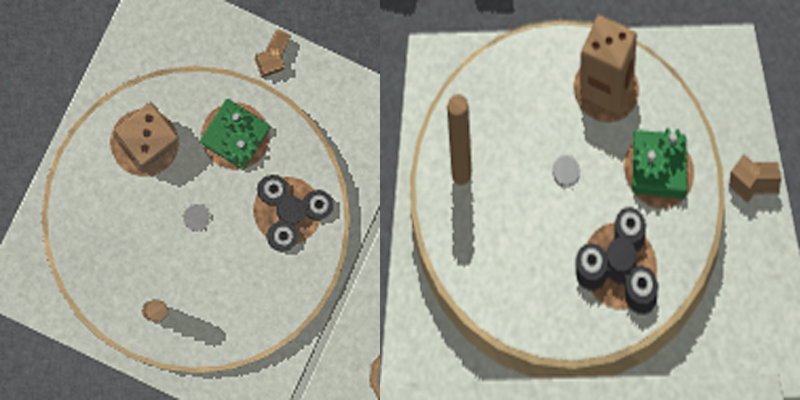

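Checks hold: the post is 90 mm from the axis and the cube is at +37°, going to about −24°, which is the pointer. The axis is at about (611,85.6) and the post at (530,125.5). I'll approach above the post with the jaws half open as a cage.

Request:
step_arm([
  [[-0.5,-0.35,0,0,0,0],[-1,-0.7,0,0,0,0],[-1,-0.7,0,0,0,0],[-1,-0.7,0,0,0,0],[-1,-0.7,0,0,0,0],[-1,-0.7,0,0,0,0],[-1,-0.7,0,0,0,0],[-1,-0.7,0,0,0,0],[-1,-0.7,0,0,0,0],[-1,-0.7,0,0,0,0],[-1,-0.7,0,0,0,0],[-1,-0.7,0,0,0,0],[-1,-0.7,0,0,0,0],[-1,-0.7,0,0,0,0],[-1,-0.7,0,0,0,0],[-1,-0.7,0,0,0,0],[-1,-0.7,0,0,0,0],[-1,-0.7,0,0,0,0],[-1,-0.7,0,0,0,0],[-1,-0.7,0,0,0,0]],
], jaw=0.5)

```text
time_s: 2.6
ee_pos: [490.0, 187.8, 245.5]
ee_rot: [0.182, 0.983, 0.0, 0.0]
ft_force: [-0.5, 0.7, 0.4]
grip_width: 0.501
grasp_force: 0.0
```

Request:
step_arm([
  [[-1,-0.7,0,0,0,0],[-1,-0.7,0,0,0,0.5],[-0.6,-0.4,0,0,0,0.6],[0,0,0,0,0,0],[0,0,0,0,0,0]],
])

```text
time_s: 3.22
ee_pos: [524.6, 138.4, 245.2]
ee_rot: [0.223, 0.975, 0.0, -0.0]
ft_force: [-0.2, -0.3, -0.4]
grip_width: 0.497
grasp_force: 0.0
```

```bash
cat >> h.py <<'E'
def rel(tx,ty,tz,yaw):
    "shift in tool units to target, and turn units about tool z so tool y points at yaw (deg)"
    s=arm.sense(); R=Ro.from_quat(s["ee_rot"]).as_matrix(); p=np.array(s["ee_pos"])
    d=R.T@(np.array([tx,ty,tz])-p)/20
    a=np.degrees(np.arctan2(R[1,1],R[0,1]))
    print("t",s["time_s"],"p",p,"yaw",a,"tilt",R[:,2],"shift",d,"turn",-np.radians(yaw-a)/.08,"F",s["ft_force"],"grip",s["grip_width"],"q",np.array(s["joints"]))
E
python3 - <<'E'
from h import *
np.set_printoptions(precision=2,suppress=True)
rel(530,125.5,80,64)
E
```

```text
t 3.225 p [524.61 138.45 245.2 ] yaw 64.18565444935206 tilt [-0.  0. -1.] shift [-0.53 -0.47  8.26] turn 0.040503517652130665 F [-0.23 -0.27 -0.39] grip 0.4970782007553397 q [-0.55  0.28  0.28  1.83 -0.09  1.05  0.89]
```

Request:
step_arm([
  [[-0.53,-0.47,0,0,0,0],[0,0,1,0,0,0],[0,0,1,0,0,0],[0,0,1,0,0,0],[0,0,1,0,0,0],[0,0,1,0,0,0],[0,0,0,0,0,0],[0,0,0,0,0,0]],
])

```text
time_s: 4.22
ee_pos: [530.9, 124.5, 146.0]
ee_rot: [0.224, 0.975, 0.0, 0.0]
ft_force: [-0.4, 0.3, 0.2]
grip_width: 0.497
grasp_force: 0.0
```

Run:
```python
from h import *
import cv2
np.set_printoptions(precision=2,suppress=True)
rel(530,125.5,80,64)
t=arm.grab_frame("top")[150:350,240:440]; s=arm.grab_frame("side")[180:380,180:380]
cv2.imwrite("pics/c1.png",np.hstack([cv2.resize(t,(400,400),interpolation=2),cv2.resize(s,(400,400),interpolation=2)]))
```

```text
t 4.225 p [530.87 124.46 146.04] yaw 64.11362117432267 tilt [ 0.  0. -1.] shift [0.06 0.03 3.3 ] turn 0.024788294898913706 F [-0.4   0.26  0.2 ] grip 0.49744828960051324 q [-0.5   0.41  0.27  1.91 -0.14  0.84  0.96]
```

View pics/c1.png

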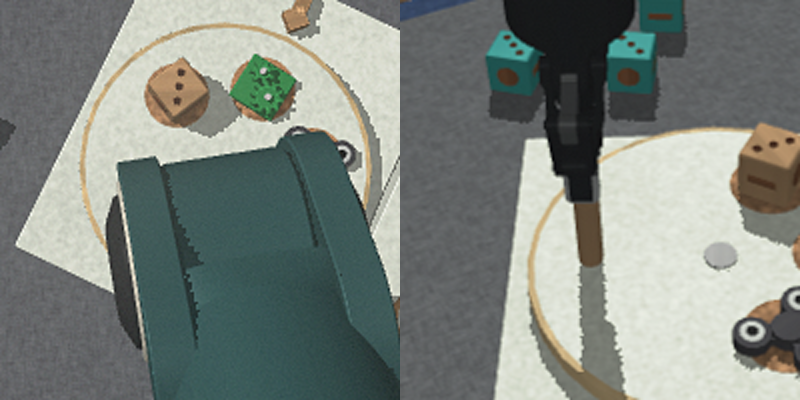

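The side view shows the fingers straddling the post top, radially aligned. Descending, then narrowing the cage.

Request:
step_arm([
  [[0.06,0.03,1,0,0,0],[0,0,1,0,0,0],[0,0,1,0,0,0],[0,0,0.2,0,0,0],[0,0,0,0,0,0]],
])

```text
time_s: 4.95
ee_pos: [530.0, 125.7, 81.9]
ee_rot: [0.224, 0.975, 0.0, 0.0]
ft_force: [0.1, 0.8, 0.2]
grip_width: 0.496
grasp_force: 0.0
```

Request:
step_arm([
  [[0,0,0,0,0,0],[0,0,0,0,0,0],[0,0,0,0,0,0]],
], jaw=0.32, squeeze=20)

```text
time_s: 5.32
ee_pos: [529.8, 125.7, 81.6]
ee_rot: [0.224, 0.975, 0.0, 0.0]
ft_force: [0.3, 0.1, -0.0]
grip_width: 0.32
grasp_force: 0.0
```

Request:
step_arm([
  [[0,0.1,0,0,0,0.27],[-0.004,0.196,0,0,0,0.545],[-0.004,0.196,0,0,0,0.545],[-0.004,0.196,0,0,0,0.545],[-0.004,0.196,0,0,0,0.545],[-0.004,0.196,0,0,0,0.545],[-0.004,0.196,0,0,0,0.545],[-0.004,0.196,0,0,0,0.545],[-0.004,0.196,0,0,0,0.545],[-0.004,0.196,0,0,0,0.545]],
])

```text
time_s: 6.58
ee_pos: [552.1, 155.0, 81.3]
ee_rot: [0.421, 0.907, -0.0, -0.0]
ft_force: [-1.5, -1.6, 2.2]
grip_width: 0.317
grasp_force: 1.1
```

Run:
```python
from h import *
np.set_printoptions(precision=2,suppress=True)
a=np.radians(94); rel(611+90*np.cos(a),85.6+90*np.sin(a),82,4)
p=np.array(arm.sense()["ee_pos"])-[611,85.6,0]; print(np.hypot(*p[:2]),np.degrees(np.arctan2(p[1],p[0])))
```

```text
t 6.575 p [552.13 155.01  81.26] yaw 40.25734408985193 tilt [-0. -0. -1.] shift [-0.92  2.66 -0.04] turn 7.910125404955286 F [-1.52 -1.62  2.18] grip 0.3171922979231874 q [-0.59  0.56  0.34  1.87 -0.26  0.75  0.6 ]
91.00976477521776 130.30284976780288
```

The tool is tracking the arc at radius 91 mm with about 2 N of push, as expected. Continuing the remaining 36°.

Request:
step_arm([
  [[-0.006,0.196,0,0,0,0.545],[-0.006,0.196,0,0,0,0.545],[-0.006,0.196,0,0,0,0.545],[-0.006,0.196,0,0,0,0.545],[-0.006,0.196,0,0,0,0.545],[-0.006,0.196,0,0,0,0.545],[-0.006,0.196,0,0,0,0.545],[-0.006,0.196,0,0,0,0.545],[-0.006,0.196,0,0,0,0.545],[-0.006,0.196,0,0,0,0.545],[-0.006,0.196,0,0,0,0.545],[-0.006,0.196,0,0,0,0.545],[-0.006,0.196,0,0,0,0.545],[-0.006,0.196,0,0,0,0.545],[0,0.05,0,0,0,0.2],[0,0,0,0,0,0],[0,0,0,0,0,0]],
])

```text
time_s: 8.7
ee_pos: [603.1, 175.7, 81.3]
ee_rot: [0.679, 0.734, -0.0, -0.0]
ft_force: [0.2, -0.6, -1.3]
grip_width: 0.32
grasp_force: 0.0
```

Run:
```python
from h import *
import cv2
np.set_printoptions(precision=2,suppress=True)
a=np.radians(94); rel(611+90*np.cos(a),85.6+90*np.sin(a),82,4)
p=np.array(arm.sense()["ee_pos"])-[611,85.6,0]; print(np.hypot(*p[:2]),np.degrees(np.arctan2(p[1],p[0])))
t=arm.grab_frame("top")[130:330,240:440]; s=arm.grab_frame("side")[200:420,220:500]
cv2.imwrite("pics/c2.png",np.hstack([cv2.resize(t,(300,300),interpolation=2),cv2.resize(s,(382,300),interpolation=2)]))
```

```text
t 8.7 p [603.13 175.67  81.31] yaw 4.522676895705528 tilt [-0. -0. -1.] shift [-0.02  0.08 -0.03] turn 0.11403040942705595 F [ 0.19 -0.6  -1.29] grip 0.32006848652696207 q [-0.69  0.67  0.49  1.74 -0.4   0.84  0.06]
90.41828629492164 94.99572647429062
```

View pics/c2.png

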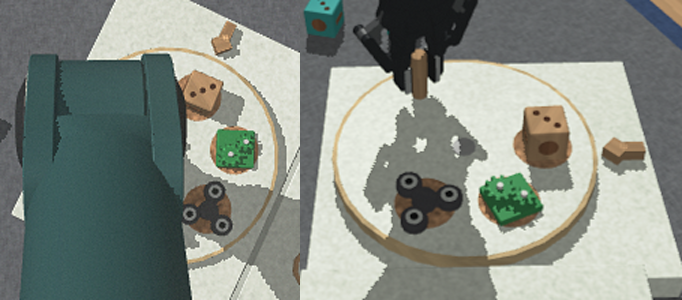

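The cube is now in front of the pointer, with the spinner and gear riding along on their spots, and no force is on the jaws. Opening slightly and withdrawing straight up.

Request:
step_arm([
  [[0,0.05,0,0,0,0],[0,0,0,0,0,0],[0,0,-0.5,0,0,0],[0,0,-1,0,0,0],[0,0,-1,0,0,0],[0,0,-1,0,0,0],[0,0,-1,0,0,0],[0,0,-1,0,0,0],[0,0,-1,0,0,0],[0,0,-1,0,0,0],[1,-0.5,0,0,0,0],[1,-1,0,0,0,0],[1,-1,0,0,0,0],[1,-1,0,0,0,0],[1,-1,0,0,0,0],[1,-1,0,0,0,0],[1,-1,0,0,0,0],[1,-1,0,0,0,0],[0,0,0,0,0,0],[0,0,0,0,0,0]],
], jaw=0.5)

```text
time_s: 11.3
ee_pos: [442.6, 323.1, 231.7]
ee_rot: [0.679, 0.734, 0.0, 0.0]
ft_force: [0.2, 0.4, -0.2]
grip_width: 0.497
grasp_force: 0.0
```

Run:
```python
from h import *
import cv2
np.set_printoptions(precision=2,suppress=True)
s=arm.sense(); print(s["time_s"],s["ft_force"],s["ee_pos"])
t=arm.grab_frame("top")[130:330,240:440]; s=arm.grab_frame("side")[200:420,220:500]
cv2.imwrite("pics/c3.png",np.hstack([cv2.resize(t,(340,340),interpolation=2),cv2.resize(s,(433,340),interpolation=2)]))
a=np.radians(94)
print("expected post top px in side crop",(proj("side",np.array([611+90*np.cos(a),85.6+90*np.sin(a),110]))-[220,200])*1.546)
f=np.radians(-26);print("front cube centre top",(proj("side",np.array([611+80*np.cos(f),85.6+80*np.sin(f),90]))-[220,200])*1.546, (proj("top",np.array([611+80*np.cos(f),85.6+80*np.sin(f),90]))-[240,130])*1.7)
```

```text
11.3 [ 0.22  0.37 -0.24] [442.58 323.12 231.74]
expected post top px in side crop [133.96  60.16]
front cube centre top [277.37 135.26] [230.6  102.78]
```

View pics/c3.png

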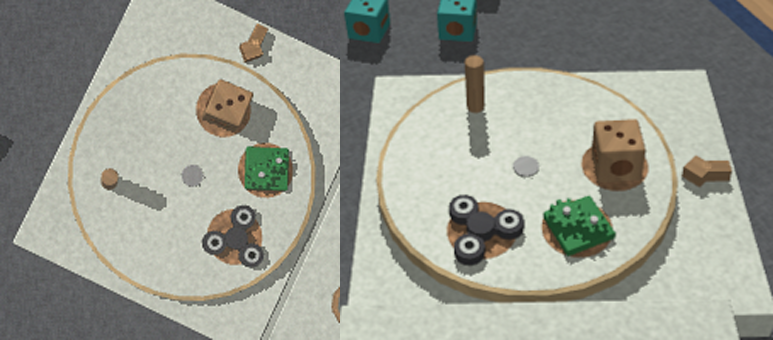

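The post top is at (474,60) in the picture, which is (134,60) in the side crop and matches the predicted (134,60). The cube top at (231,102) in the top crop matches the predicted front place, and the arm is clear.

```bash
python3 -c "
from workcell import arm
print(arm.close_job())"
```

```text
the job is handed in; nothing more can be done
None
```

The turntable was turned one click stop clockwise (seen from above) by its post and left settled there, with the cube in front of the pointer, the cube and spinner untouched and the arm clear; I handed the job in at about 11.4 s.

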